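# Clamp a specimen jar in the jar vise, stopping at the clutch's first slip

## Robot

A 7-joint arm with a two-finger parallel gripper is mounted at the origin on a cart in front of the work surface, level with it; the furniture and walls round the work are solid. World frame = base frame: x ahead of the robot, y to its left, z up, the work surface at z = 0. Lengths are in mm, angles in rad, forces in N, time in s.
With the tool pointing down it reaches from about 400 to 875 mm from the base axis. Payload 4.4 kg.
Tool frame: the origin (TCP) lies at the very end of the fingers, on their centre line; the grasp point (between the pads) lies 19 mm behind it; z points along the fingers, y is the line along which they close (so a half turn about z gives the same grasp; the last joint's range is limited). The gripper opens to 85 mm and grips with 20 to 120 N. Pads are 22 mm wide; open, the fingers measure 114 mm over their backs; the gripper's body (76 mm by 85 mm) begins 54 mm behind the grasp point. The pads swing forward as they close: fully open they stand 13 mm farther back than shut.
Start: joints at [-1.388, 0.628, 0.038, 1.517, -0.027, 0.996, -0.02], TCP at [160.031, 630.007, 209.013] pointing down, gripper open.
Joint ranges: [-3.06, 3.06], [-0.37, 2.12], [-1.25, 1.32], [0.18, 2.47], [-1.1, 4.24], [0.23, 1.98], [-2.94, 2.94]. Speed limits (rad/s): [2.57, 2.57, 3.14, 3.14, 3.14, 3.14, 3.14].

## Interface

Orientations are given as [roll, pitch, yaw] about the fixed x, y, z axes, in that order (R = Rz(yaw) Ry(pitch) Rx(roll)).
In Python, from cell import read_state, get_image, camera_info, finish_job gives the robot as it stands.
- The arm moves only by the tool play_rows, never from a script. Its argument "deltas" is one flat list of numbers, 7 for each row, row after row: the shift along the tool's x, y, z in mm, then the turn, a rotation vector about the tool's x, y, z in rad, then the opening, from 0 (shut) to 1 (fully open). In form: [dx, dy, dz, ax, ay, az, grip, dx, dy, dz, ax, ay, az, grip, ...]. A call has 1 to 10 rows; each row is the pose to reach, as a shift and turn from the pose commanded when the call began, along the tool's axes at that moment; what a row does not reach only later rows make up. A row lasts 1/8 s, in which the tool goes at most 62.5 mm and 10.7 degrees, less where a joint would pass 70% of its speed; a pose out of reach is approached as far as the arm can. A call with a gripper value outside its range is refused whole. The fingers move at their own pace and stop on an object; the grip force is fixed at half the most. Time passes only in rows, so rows that repeat a pose let the fingers close. It gives the time, the measured TCP pose, the force, the opening and the grip force at its end, in the units of the state.
- read_state(): the state, without advancing time (a new reading comes with each control period).
- get_image(name): name is "scene" or "top"; returns the picture (400x640x3 uint8, red, green, blue); there is no depth.
- camera_info(name): a dict with "fx", "fy", "cx", "cy" (pixels), "T" (4x4, takes a point from camera to world coordinates). Camera axes: x right, y down, z forward; pixel columns grow to the right and rows downward; lengths in mm; the calibration is good to about 2 mm. A picture is of the moment at which its call begins. camera_info takes no time and is no camera call.
- finish_job(): hands the job in; it is judged then, once.
The state is a dict: "clock": time; "qpos": joint angles; "qd": joint speeds; "tau": joint torques, N m; "eef_pos": TCP position; "tool_rot": TCP orientation; "force": force on the tool from outside, world axes, zero at the start; "torque": the same for the moment, N m; "width": finger opening in mm; "gripper_force": force on a finger pad.
Only numpy, scipy, OpenCV 4.12 (cv2) and the standard library are available. Lean on these libraries where they do the work, as an engineer would, in place of code of your own. Each camera call takes 0.05 s, during which the arm holds its last target. There are 200 camera calls.

## Task

Stand the specimen jar with the white lid upright in the nest of the small jar vise, gently, and let go of it. Then turn the vise's black bar knob clockwise (seen from above) to close the jaw on the jar, until the knob's drag clutch slips for the first time; stop at that first slip, before the knob has slipped 20 degrees, and let go. Leave the two red-lidded jars where they stand.

Things in the scene. Friction and masses are not known exactly. Their poses are not given: they have to be found in the camera images.
- jar_white: the specimen jar with the white screw lid, 62 mm high: body 47 mm in diameter up to 50 mm, lid 52.6 mm in diameter from 50 to 62 mm; about 80 g; thin-walled, so grip it with 10 to 20 N, at the lid; origin at the centre of its underside, z up
- jar_red_a: a specimen jar with a red lid, same size, a bystander; origin at the centre of its underside
- jar_red_b: the other specimen jar with a red lid, same size, a bystander; origin at the centre of its underside
- jar_vise: the jar vise, fixed to the bench: aluminium base plate 86 x 222 x 10 mm (x, y, z), origin at the centre of its underside. At its +y end a grey V jaw, at its -y end a blue gearbox (64 x 86 mm, 48 mm high) with the knob on top; between them a grey sliding jaw (vise_jaw_c0) that closes toward +y. The jaws end 44 mm or less above the bench, lower than the jar's lid
- nest (a point): centre of the spot on the base plate (10 mm above the bench, 55 mm from the vise's origin along its +y) where the jar stands when pressed home into the V jaw; axes as the vise's. The sliding jaw waits 8 to 15 mm short of a jar there, so set the jar down about 3 mm from the spot toward the sliding jaw (-y); the jaw pushes it home
- knob: the black knob on a vertical axis: a skirt 40 mm in diameter (53 to 62 mm above the bench) under a straight bar grip 42 mm long, 14 mm wide, from 62 to 86 mm above the bench, to be gripped across its 14 mm from above with 30 to 50 N; half a turn looks the same. Origin on the axis at 53 mm height, x along the bar, z up. A steel ring 50 mm wide lies under it
- knob_grip (a point): middle of the knob's bar, 73.5 mm above the bench, axes as the knob's. Clockwise closes the jaw 7 mm/rad; the jar is met after 1.2 to 2.2 rad, so regrasp. Free running takes 0.06 N m; once the jar is home the torque climbs within 0.2 rad and the clutch slips at a steady 0.3 N m: knob turns, ring stands, the knob's white line leaves the ring's red line (spindle_c1). It stays where left

How it is judged (in metres and radians):
On the way, in this order (a step that is already met when the one before it is completed fails the run):
1. the white-lidded jar stands upright in the nest, let go (horizontal distance between jar_white and nest below 0.016 m and z of jar_white in the frame of nest below 0.004 m and angle between jar_white's own z axis and vertical below 0.08 rad and contact force between the fingers and jar_white below 0.3 N), for 0.2 s.
2. the jaw presses on the jar and the clutch has slipped (contact force between vise_jaw_c0 and jar_white above 5 N and y of spindle_c1 in the frame of knob above 0.0013 m), for 0.1 s.
At the end, for the whole second after the job is handed in: the white-lidded jar stands upright (within 0.08 rad) on the vise's plate, pressed home in the V within 4 mm of the nest's centre and at rest, the sliding jaw presses it with more than 1.5 N, and the clutch has slipped by more than 0.06 rad (horizontal distance between jar_white and nest below 0.004 m and z of jar_white in the frame of nest below 0.004 m and angle between jar_white's own z axis and vertical below 0.08 rad and contact force between vise_jaw_c0 and jar_white above 1.5 N and y of spindle_c1 in the frame of knob above 0.0013 m and linear speed of jar_white below 0.01 m/s); the robot touches nothing.
It fails at once if the clutch slipped on by more than 0.45 rad (26 degrees), either way (y of spindle_c1 in the frame of knob above 0.0098 m or y of spindle_c1 in the frame of knob below -0.0098 m).
It fails at once if the white-lidded jar was squeezed or pushed by the fingers with more than 70 N (both pads together) (contact force between the fingers and jar_white above 70 N).
It fails at once if a red-lidded jar was moved more than 30 mm or tipped (distance of any of jar_red_a, jar_red_b from where it was at the start of the episode above 0.03 m or angle between any of jar_red_a, jar_red_b's own z axis and vertical above 0.5 rad).
It also fails if it takes over 69 s, if anything falls off the work surface, if the arm or the gripper's body presses on something with over 40 N, if the wrist force passes 120 N, or if a joint passes its speed limit or range.

## Working session

There is one attempt and no reset: what is moved stays moved. The work goes in short steps, Python scripts to look and compute and a tool call to move; the robot and the scene stay as the last step left them, time stands still between calls to the robot, and variables do not carry over. Pictures are saved under pics/ and viewed, at most 10 in all, crops included, and the job is handed in when it is done.

Besides the shell and the picture viewer there is one more tool, called after "Emit:" by a JSON object that holds its "op" and its "data", one argument or row to a line. play_rows: Moves the arm, as the interface text tells. Its arguments: {"type":"object","properties":{"deltas":{"type":"array"}},"required":["deltas"]}

```bash
ls; mkdir -p pics; python3 - <<'E'
from cell import *
import cv2
s=read_state();print(s)
for n in("scene","top"):
    im=get_image(n);cv2.imwrite(f"pics/{n}0.png",im[:,:,::-1]);c=camera_info(n);print(n,c)
E
```

```text
pics
{'clock': 0.0, 'qpos': array([-1.38779857,  0.62937572,  0.0384649 ,  1.51838015, -0.02695993,
        0.99631811, -0.02001061]), 'qd': array([ 0.00053877,  0.00040915,  0.00287659, -0.0007007 , -0.00141703,
        0.00060283, -0.0009665 ]), 'tau': array([-3.28224305e-04, -5.63422430e+01,  1.22615933e+00, -1.93436390e+01,
        1.10217198e-02,  1.08467790e-02, -3.36846838e-06]), 'eef_pos': array([159.88521575, 629.32200546, 208.06652464]), 'tool_rot': array([-3.13963114e+00,  7.50025049e-05,  2.89278732e+00]), 'force': array([ 0.49058579, -0.3700957 , -0.20353296]), 'torque': array([-0.01406312,  0.02187415, -0.09926228]), 'gripper_force': 0.0, 'width': 85.46210640515201}
scene {'fx': 374.47528697903306, 'fy': 374.47528697903306, 'cx': 318.7068841623432, 'cy': 209.07246237376236, 'T': array([[ 7.22798695e-01, -2.82540552e-01,  6.30660671e-01,
        -1.63993287e+01],
       [-6.90567598e-01, -3.29704598e-01,  6.43747832e-01,
        -5.63251651e+02],
       [ 2.60468550e-02, -9.00813918e-01, -4.33423403e-01,
         4.42035643e+02],
       [ 0.00000000e+00,  0.00000000e+00,  0.00000000e+00,
         1.00000000e+00]])}
top {'fx': 419.5928572111455, 'fy': 419.5928572111455, 'cx': 314.53670756799903, 'cy': 200.86509071798136, 'T': array([[ 1.81751793e-03, -9.88926839e-01,  1.48392737e-01,
         3.80113944e+02],
       [-9.99724663e-01, -5.26846230e-03, -2.28657166e-02,
        -3.93467658e+00],
       [ 2.33943223e-02, -1.48310321e-01, -9.88664126e-01,
         1.13641112e+03],
       [ 0.00000000e+00,  0.00000000e+00,  0.00000000e+00,
         1.00000000e+00]])}
```

View pics/scene0.png

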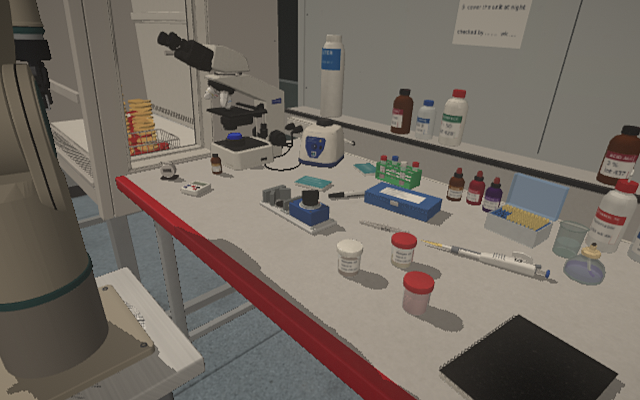

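View pics/top0.png

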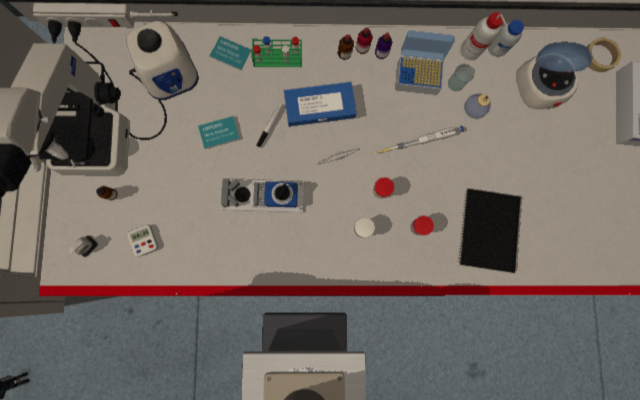

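The top view shows the white jar at (365,228), the red jars at (384,187) and (424,226), and the vise around (263,195). Its nest end is at the left (world +y) and its knob is at (282,193).

```bash
python3 - <<'E'
import cv2,numpy as np
t=cv2.imread("pics/top0.png");s=cv2.imread("pics/scene0.png")
a=cv2.resize(t[168:220,212:312],None,fx=8,fy=8,interpolation=cv2.INTER_CUBIC)
cv2.imwrite("pics/c1.png",a)
b=cv2.resize(s[175:240,250:350],None,fx=8,fy=8,interpolation=cv2.INTER_CUBIC)
cv2.imwrite("pics/c2.png",b)
E
```

```text
(no output)
```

View pics/c1.png

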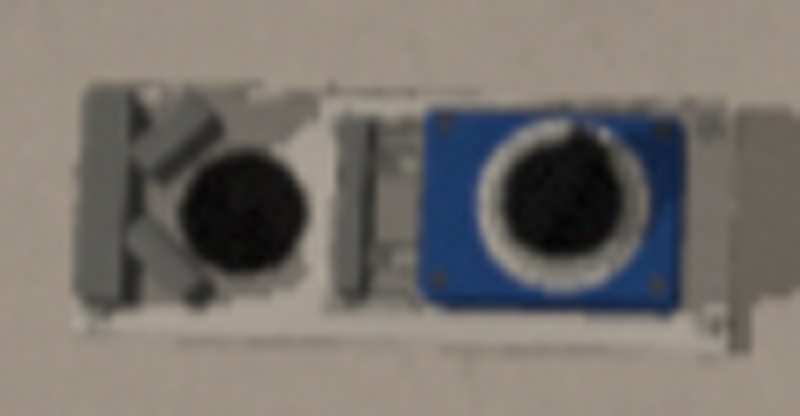

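View pics/c2.png

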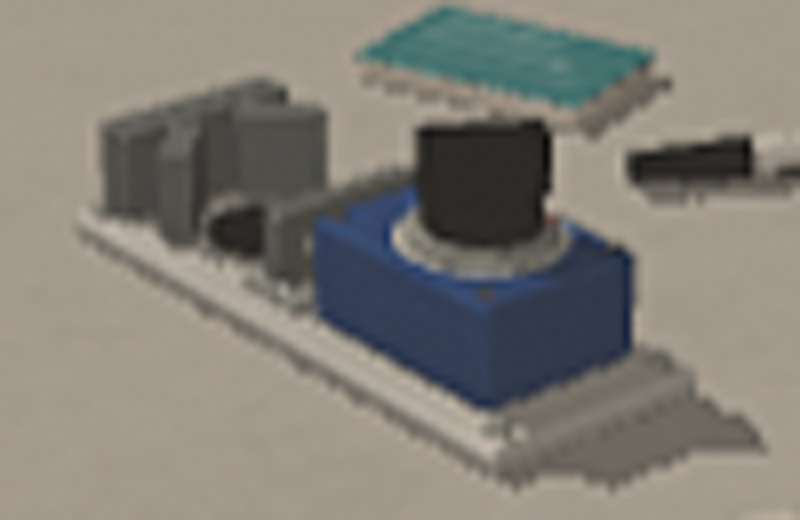

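The crops show the nest's dark spot at top crop (245,212) and the knob ring at (563,205). The bar's direction isn't clear, so I'll stretch the contrast and measure.

```bash
cat > h.py <<'E'
import numpy as np,cv2
from cell import *
def ray(n,u,v,z):
    c=camera_info(n);T=c["T"];d=T[:3,:3]@[(u-c["cx"])/c["fx"],(v-c["cy"])/c["fy"],1]
    return (T[:3,3]+d*(z-T[2,3])/d[2])[:2]
def proj(n,p):
    c=camera_info(n);T=c["T"];q=T[:3,:3].T@(np.array(p,float)-T[:3,3])
    return np.array([q[0]/q[2]*c["fx"]+c["cx"],q[1]/q[2]*c["fy"]+c["cy"]])
E
python3 - <<'E'
from h import *
t=cv2.imread("pics/top0.png");s=cv2.imread("pics/scene0.png")
def cen(m,off):
    n,l,st,c=cv2.connectedComponentsWithStats(m.astype(np.uint8));k=1+np.argmax(st[1:,4]);cs,_=cv2.findContours((l==k).astype(np.uint8),0,1)
    return c[k]+off,st[k,4],cs[0][:,0]+np.array(off)
hs=cv2.cvtColor(t,cv2.COLOR_BGR2HSV).astype(int)
o=(350,213);r=t[213:243,350:380].astype(int)
c,a,_=cen(r.min(2)>165,o);print("white top",c,a,ray("top",*c,62))
for o in[(370,173),(408,211)]:
    r=hs[o[1]:o[1]+30,o[0]:o[0]+32];c,a,_=cen((r[...,1]>150)&((r[...,0]<10)|(r[...,0]>170)),o);print("red",c,a,ray("top",*c,62))
o=(228,180);r=t[180:206,228:256];c,a,_=cen(r.max(2)<45,o);print("spot",c,a,ray("top",*c,10))
o=(268,180);r=t[180:206,268:296];c,a,_=cen(r.max(2)<60,o);print("knob dark",c,a,ray("top",*c,70))
o=(260,175);r=hs[175:212,260:302];c,a,cc=cen((r[...,0]>100)&(r[...,0]<125)&(r[...,1]>120),o)
(x,y),wh,an=cv2.minAreaRect(cc.astype(np.float32));print("gear",(x,y),wh,an,ray("top",x,y,48))
# plate edges & spot from crop picks
P=lambda x,y:((x+.5)/8-.5+212,(y+.5)/8-.5+168)
for p in[(75,330),(727,350),(80,85),(732,105)]:print("plate",ray("top",*P(*p),10))
for p in[(422,108),(685,112),(680,308),(422,300)]:print("gearc",ray("top",*P(*p),48))
print("ring",ray("top",*P(563,205),50))
# scene white lid
o=(325,230);r=s[230:280,325:375].astype(int);c,a,_=cen(r.min(2)>150,o);print("scene white",c,a)
a=np.clip(t[178:208,266:298].astype(float)*3-20,0,255);b=np.clip(s[185:212,296:324].astype(float)*3-20,0,255)
a=cv2.resize(a,(400,375),interpolation=0);b=cv2.resize(b,(390,375),interpolation=0)
cv2.imwrite("pics/k1.png",np.hstack([a,b]))
E
```

```text
Traceback (most recent call last):
ValueError: attempt to get argmax of an empty sequence
```

```bash
cat > m.py <<'E'
from h import *
t=cv2.imread("pics/top0.png");s=cv2.imread("pics/scene0.png")
def cen(m,off):
    n,l,st,c=cv2.connectedComponentsWithStats(m.astype(np.uint8))
    if n<2: return np.array(off)*np.nan,0,None
    k=1+np.argmax(st[1:,4]);cs,_=cv2.findContours((l==k).astype(np.uint8),0,1)
    return c[k]+off,st[k,4],cs[0][:,0]+np.array(off)
hs=cv2.cvtColor(t,cv2.COLOR_BGR2HSV).astype(int)
print(t[228,352:380].min(1), t[215:243,365].min(1))
o=(350,213);r=t[213:243,350:380].astype(int)
for th in(135,145,155):
    c,a,_=cen(r.min(2)>th,o);print("white top",c,a,ray("top",*c,62))
for o in[(370,173),(408,211)]:
    r=hs[o[1]:o[1]+30,o[0]:o[0]+32];c,a,_=cen((r[...,1]>150)&((r[...,0]<10)|(r[...,0]>170)),o);print("red",c,a,ray("top",*c,62))
o=(228,180);r=t[180:206,228:256];c,a,_=cen(r.max(2)<45,o);print("spot",c,a,ray("top",*c,10))
o=(268,180);r=t[180:206,268:296];c,a,_=cen(r.max(2)<60,o);print("knob dark",c,a,ray("top",*c,70))
o=(260,175);r=hs[175:212,260:302];c,a,cc=cen((r[...,0]>100)&(r[...,0]<125)&(r[...,1]>120),o)
if a:(x,y),wh,an=cv2.minAreaRect(cc.astype(np.float32));print("gear",(x,y),wh,an,ray("top",x,y,48))
P=lambda x,y:((x+.5)/8-.5+212,(y+.5)/8-.5+168)
for p in[(75,330),(727,350),(80,85),(732,105)]:print("plate",ray("top",*P(*p),10))
for p in[(422,108),(685,112),(680,308),(422,300)]:print("gearc",ray("top",*P(*p),48))
print("ring",ray("top",*P(563,205),50))
a=np.clip(t[178:208,266:298].astype(float)*3-20,0,255);b=np.clip(s[185:212,296:324].astype(float)*3-20,0,255)
a=cv2.resize(a,(400,375),interpolation=0);b=cv2.resize(b,(390,375),interpolation=0)
cv2.imwrite("pics/k1.png",np.hstack([a,b]))
E
python3 m.py
```

```text
[132 124 107 148 155 155 156 158 156 155 155 155 152 151 151 152 148 145
 145 146 143 141 129  98  87  86  84  85] [132 132 137 143 147 148 148 150 150 150 151 151 154 151 152 153 155 156
 158 157 157 153 132 127 131 132 133 132]
white top [364.17182131 226.90034364] 291 [ 474.31363518 -156.66244342]
white top [363.20087336 227.65065502] 229 [ 472.37015463 -154.12664689]
white top [361.17241379 231.70689655] 58 [ 461.91486479 -148.74004892]
red [384.02076125 186.80622837] 289 [ 579.49605644 -210.34964343]
red [423.34768212 225.06622517] 302 [ 479.65258966 -310.08235808]
spot [241.78488372 194.29651163] 172 [566.13456614 167.29702485]
knob dark [282.11049724 192.25414365] 181 [562.14293092  54.92609294]
gear (280.5, 194.0) (24.0, 31.0) 90.0 [561.22526288  60.29984304]
plate [526.19289757 222.14566528]
plate [520.44820283   2.67923972]
plate [610.2770723  223.37398673]
plate [604.78222506   1.48555218]
gearc [595.5345655  103.35967637]
gearc [594.75023215  16.78901044]
gearc [529.47796654  17.90426253]
gearc [531.69099781 102.11270457]
ring [563.07273641  56.4498409 ][ WARN:0@0.406] global loadsave.cpp:1063 imwrite_ Unsupported depth image for selected encoder is fallbacked to CV_8U.
```

View pics/k1.png

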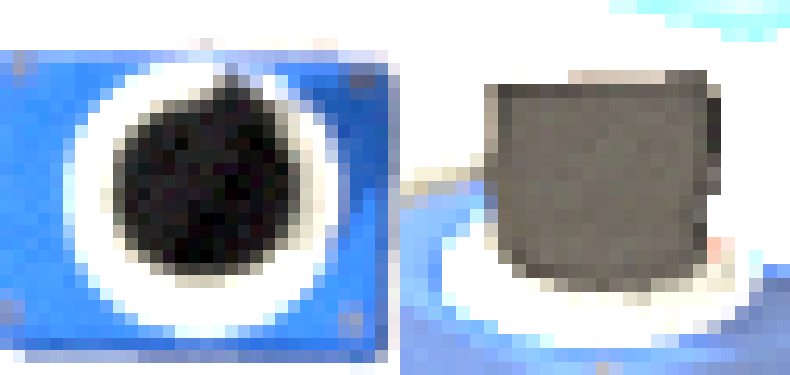

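The top zoom shows the black skirt with the bar tip poking out near (284.4,184.5). I'll fit the knob's pose by rendering its silhouette against both pictures, then check the jar in the scene view.

```bash
cat >> h.py <<'E'
def cov(n,polys,box,ss=8):
    u0,v0,w,h=box;m=np.zeros((h*ss,w*ss),np.uint8)
    for P in polys:
        q=np.array([proj(n,p) for p in P]);q=((q-[u0,v0]+.5)*ss-.5)
        cv2.fillConvexPoly(m,cv2.convexHull(np.round(q).astype(np.int32)),1)
    return cv2.resize(m.astype(np.float32),(w,h),interpolation=cv2.INTER_AREA)
A=np.linspace(0,2*np.pi,40)
def cyl(x,y,r,z0,z1):return [(x+r*np.cos(a),y+r*np.sin(a),z) for a in A for z in(z0,z1)]
def bar(x,y,th,z0=62,z1=86):
    c,s=np.cos(th),np.sin(th);return [(x+a*c-b*s,y+a*s+b*c,z) for a in(-21,21) for b in(-7,7) for z in(z0,z1)]
def cmd(target,yaw,st=None):
    """shift in tool axes + az"""
    from scipy.spatial.transform import Rotation as R
    st=st or read_state();Rt=R.from_euler("xyz",st["tool_rot"]);G=R.from_euler("xyz",[np.pi,0,yaw])
    return np.round(Rt.inv().apply(np.array(target)-st["eef_pos"]),1),np.round((Rt.inv()*G).as_rotvec(),3)
E
cat > kfit.py <<'E'
from h import *
import sys
def fit(tp,sp,bx=(563,56.4)):
    ims={"top":cv2.imread(tp),"scene":cv2.imread(sp)};bs={"top":(268,180,28,26),"scene":(300,186,22,23)}
    D={}
    for n,(u,v,w,h) in bs.items():
        g=ims[n][v:v+h,u:u+w].max(2).astype(float);D[n]=np.clip((95-g)/55,0,1)
    res=[]
    for th in np.arange(-90,90,5):
        tot=0;best=[]
        for n,b in bs.items():
            e=[]
            for dx in range(-6,7,2):
                for dy in range(-6,7,2):
                    x,y=bx[0]+dx,bx[1]+dy
                    e.append((np.abs(cov(n,[cyl(x,y,20,53,62),bar(x,y,np.radians(th))],b,4)-D[n]).sum(),dx,dy))
            m=min(e);tot+=m[0];best.append(m)
        res.append((round(tot,1),int(th),[tuple(np.round(b,1).tolist()) for b in best]))
    for r in sorted(res)[:7]:print(r)
if __name__=="__main__":fit(*sys.argv[1:3])
E
python3 kfit.py pics/top0.png pics/scene0.png
python3 - <<'E'
from h import *
s=cv2.imread("pics/scene0.png").astype(int)
for x,y in[(472,-155),(475,-157)]:
    q=np.array([proj("scene",p) for p in cyl(x,y,26.3,50,62)]);print(q.min(0),q.max(0))
print(s[240:256,349].min(1));print(s[248,330:370].min(1))
print(cmd([430,330,215],np.pi/2+.1),cmd([474.5,-156.5,150],np.pi/2))
E
```

```text
[336.22933906 237.84959457] [363.27628857 257.09864519]
[338.00336825 237.73394448] [365.0470593 256.9599993]
[160 159 159 161 163 161 160 162 165 164 166 170 155 128 128 125]
[142 142 141 143 141 143 137 134 159 170 179 172 168 168 167 167 166 165
 164 165 166 162 159 158 157 157 157 156 155 156 157 157 110 125 143 143
 142 142 142 141]
(array([-335.5, -223.7,   -6.4]), array([-1.000e-03,  1.000e-03,  1.222e+00])) (array([-498.4, -684.2,   59.4]), array([-1.000e-03,  1.000e-03,  1.322e+00]))Traceback (most recent call last):
  File "kfit.py", line 20, in <module>
    if __name__=="__main__":fit(*sys.argv[1:3])
                            ~~~^^^^^^^^^^^^^^^^
  File "kfit.py", line 16, in fit
    e.append((np.abs(cov(n,[cyl(x,y,20,53,62),bar(x,y,np.radians(th))],b,4)-D[n]).sum(),dx,dy))
                     ~~~^^^^^^^^^^^^^^^^^^^^^^^^^^^^^^^^^^^^^^^^^^^^^^^^^^^
  File "h.py", line 12, in cov
    q=np.array([proj(n,p) for p in P]);q=((q-[u0,v0]+.5)*ss-.5)
                ~~~~^^^^^
  File "h.py", line 7, in proj
    c=camera_info(n);T=c["T"];q=T[:3,:3].T@(np.array(p,float)-T[:3,3])
ValueError: time passes only in moves, steps and waits
```

Emit:
{"op": "play_rows", "data": {
  "deltas": [-168, -112, -4, 0, 0, 0.6, 1, -335, -224, -8, 0, 0, 1.22, 1, -335, -224, -8, 0, 0, 1.22, 1, -335, -224, -8, 0, 0, 1.22, 1, -335, -224, -8, 0, 0, 1.22, 1, -335, -224, -8, 0, 0, 1.22, 1, -335, -224, -8, 0, 0, 1.22, 1, -335, -224, -8, 0, 0, 1.22, 1, -335, -224, -8, 0, 0, 1.22, 1]
}}

```text
clock: 1.23
eef_pos: [428.1, 332.1, 216.6]
tool_rot: [-3.14, -0.001, 1.676]
force: [-0.1, 1.4, -0.6]
width: 85.3
gripper_force: 0.0
```

```bash
sed -i 's/^from cell import \*/from cell import *\nfrom cell import camera_info as _ci\nimport functools\ncamera_info=functools.lru_cache(_ci)/' h.py
python3 kfit.py pics/top0.png pics/scene0.png; python3 -c "
from h import *
s=read_state();print(s['clock'],s['eef_pos'],s['tool_rot'],s['qpos'])
print(cmd([473.5,-156,130],np.pi/2))"
```

```text
(np.float64(125.7), -40, [(62.9, 0.0, 0.0), (62.8, -6.0, -2.0)])
(np.float64(126.7), -45, [(62.6, 2.0, 0.0), (64.1, -4.0, -2.0)])
(np.float64(127.4), -35, [(61.6, 0.0, 0.0), (65.7, -6.0, -2.0)])
(np.float64(129.2), -10, [(66.5, 2.0, 0.0), (62.7, -4.0, 0.0)])
(np.float64(129.5), -5, [(67.6, 0.0, -2.0), (61.9, -4.0, 0.0)])
(np.float64(129.9), -50, [(64.3, 2.0, -2.0), (65.6, -4.0, 0.0)])
(np.float64(130.2), -80, [(65.8, 2.0, -2.0), (64.4, -2.0, 2.0)])
1.225 [428.06648786 332.05444462 216.57292026] [-3.13995850e+00 -8.13316485e-04  1.67610562e+00] [-0.97032251  0.48878173  0.38579552  1.81863008 -0.23335569  0.879702
 -0.37016936]
(array([-490.2,   -6. ,   86.2]), array([-0.002, -0.001,  0.105]))
```

Emit:
{"op": "play_rows", "data": {
  "deltas": [-245, -3, 20, 0, 0, 0.05, 1, -490, -6, 50, 0, 0, 0.105, 1, -490, -6, 86, 0, 0, 0.105, 1, -490, -6, 86, 0, 0, 0.105, 1, -490, -6, 86, 0, 0, 0.105, 1, -490, -6, 86, 0, 0, 0.105, 1, -490, -6, 86, 0, 0, 0.105, 1, -490, -6, 86, 0, 0, 0.105, 1, -490, -6, 86, 0, 0, 0.105, 1, -490, -6, 86, 0, 0, 0.105, 1]
}}

```text
clock: 2.48
eef_pos: [473.7, -155.5, 130.6]
tool_rot: [-3.141, -0.002, 1.57]
force: [-0.1, 0.1, 0.3]
width: 85.1
gripper_force: 0.0
```

```bash
python3 -c "
from h import *
s=read_state();print(s['clock'],s['eef_pos'],s['tool_rot'],s['qpos'],s['qd'].max())
print(cmd([473.5,-156,36],np.pi/2))
t=cv2.imread('pics/top0.png')
for r in t[180:206,272:296].max(2):print(*['%3d'%x for x in r])
t=cv2.imread('pics/scene0.png');print()
for r in t[186:212,300:326].max(2):print(*['%3d'%x for x in r])
"
```

```text
2.475 [ 473.71427734 -155.48630412  130.61581803] [-3.14081202e+00 -1.87149947e-03  1.57043620e+00] [ 0.03269455  0.55367545  0.33582253  2.01870483 -0.30632036  0.61826747
  0.57341503] 0.007200080730907725
(array([-0.7, -0.1, 94.6]), array([-0.001, -0.002, -0.   ]))
148 147 152 153 151 146 143 140 134 132 125 131 135 130 128 126 128 135 134 125 123 125 131 138
109 107 109 110 105 106 103 100  93  91  83  91 105 101  97  96  96 104 100  91  92 105 114 120
 96  96  96  93  93  91  93  93  94  99  98  93  92  89  89  87  85  87  86  84  85  93  90  89
 99 101 100 101 101 103 113 122 131 127 121  91  76  92 100  99  94  95  92  91  90  78  66  63
 99 100 102 104 116 127 128 131 138 130 113  67  43  66  87 122 108  97  83  80  80  67  47  48
 99 100 105 118 123 136 127 103  97  86  66  33  22  29  52 102  94  89  73  68  69  66  59  61
 99 103 123 126 126 107  84  55  47  36  29  18  16  20  24  46  71  78  80  70  66  66  64  66
101 117 139 130  99  67  35  23  20  20  17  19  19  19  17  23  62  85  93  81  70  66  67  66
112 137 141 109  60  28  18  21  17  19  21  20  18  11  11  19
[... 3669 characters left out ...]
  60  49  48  42  48  50  47  64  70  77  93  88  88 116  79  67  65  87  84
154 149 135 117 121 126 117 105  97 100  97  98  84  80  96  96  97  98 104 108  92  75  71  71  69  63
117 134 139 128 130 111 109 117 119 121 123 119 105 102 106 102 108 106 111  91  74  71  72  73  74  76
108 111 116 132 138 112 106 119 122 126 125 120 119 123 102  95 102  87  80  71  70  74  76  78  79  82
 90 103 109 110 112 115 116 126 128 135 131 123 122 122 101  98  91  88  85  80  78  78  80  82  79  75
 86  87  92 102 110 113 111 107 106 103  93 100 106 107 109 108 107 103  96  89  81  77  76  76  74  74
 87  88  85  87  93 104 111 114 114  95  72  88 106 105 102  96  89  82  77  76  73  73  74  74  75  75
```

```bash
sed -i 's/D\[n\]=.*/D[n]=np.clip(((85 if n=="top" else 105)-g)\/60,0,1)/; s/(300,186,22,23)/(300,190,20,16)/; s/"top":(268,180,28,26)/"top":(273,183,18,19)/' kfit.py; python3 kfit.py pics/top0.png pics/scene0.png
```

```text
(np.float64(58.3), -5, [(35.2, 2.0, 0.0), (23.2, -2.0, 2.0)])
(np.float64(58.4), 0, [(35.1, 2.0, 0.0), (23.2, -2.0, 2.0)])
(np.float64(61.4), 5, [(36.1, 2.0, 0.0), (25.3, -2.0, 2.0)])
(np.float64(62.2), -10, [(35.4, 2.0, 0.0), (26.8, -4.0, 0.0)])
(np.float64(63.1), -45, [(36.0, 2.0, 0.0), (27.1, -2.0, 2.0)])
(np.float64(64.6), -85, [(39.4, 2.0, -2.0), (25.2, -2.0, 2.0)])
(np.float64(64.6), -80, [(38.4, 2.0, -2.0), (26.2, -2.0, 2.0)])
```

Emit:
{"op": "play_rows", "data": {
  "deltas": [-0.7, 0, 25, 0, 0, 0, 1, -0.7, 0, 50, 0, 0, 0, 1, -0.7, 0, 75, 0, 0, 0, 1, -0.7, 0, 94.5, 0, 0, 0, 1, -0.7, 0, 94.5, 0, 0, 0, 0.75, -0.7, 0, 94.5, 0, 0, 0, 0.7, -0.7, 0, 94.5, 0, 0, 0, 0.66, -0.7, 0, 94.5, 0, 0, 0, 0.66, -0.7, 0, 94.5, 0, 0, 0, 0.66]
}}

```text
clock: 3.6
eef_pos: [473.6, -158.4, 36.8]
tool_rot: [3.141, 0.0, 1.568]
force: [-0.3, 0.7, -0.5]
width: 56.4
gripper_force: 0.0
```

Emit:
{"op": "play_rows", "data": {
  "deltas": [0, 0, 0, 0, 0, 0, 0.63, 0, 0, 0, 0, 0, 0, 0.62, 0, 0, 0, 0, 0, 0, 0.61, 0, 0, 0, 0, 0, 0, 0.61, 0, 0, 0, 0, 0, 0, 0.61]
}}

```text
clock: 4.22
eef_pos: [473.4, -158.3, 36.5]
tool_rot: [-3.141, -0.0, 1.568]
force: [-0.4, 0.3, -0.5]
width: 52.2
gripper_force: 0.0
```

Emit:
{"op": "play_rows", "data": {
  "deltas": [0, 0, 0, 0, 0, 0, 0.6, 0, 0, 0, 0, 0, 0, 0.6]
}}

```text
clock: 4.47
eef_pos: [473.3, -158.4, 36.5]
tool_rot: [-3.141, -0.0, 1.568]
force: [-0.2, -0.0, 0.8]
width: 51.3
gripper_force: 0.4
```

Emit:
{"op": "play_rows", "data": {
  "deltas": [0, 0, 0, 0, 0, 0, 0.59, 0, 0, 0, 0, 0, 0, 0.59]
}}

```text
clock: 4.72
eef_pos: [473.0, -158.3, 36.5]
tool_rot: [-3.141, -0.0, 1.568]
force: [-2.1, 0.0, 3.3]
width: 50.5
gripper_force: 1.6
```

Emit:
{"op": "play_rows", "data": {
  "deltas": [0, 0, 0, 0, 0, 0, 0.575, 0, 0, 0, 0, 0, 0, 0.575]
}}

```text
clock: 4.97
eef_pos: [473.1, -158.3, 36.8]
tool_rot: [-3.141, -0.0, 1.568]
force: [-2.2, 0.2, 6.3]
width: 49.0
gripper_force: 2.9
```

Emit:
{"op": "play_rows", "data": {
  "deltas": [0, 0, 0, 0, 0, 0, 0.56, 0, 0, 0, 0, 0, 0, 0.56]
}}

```text
clock: 5.22
eef_pos: [473.4, -158.3, 37.0]
tool_rot: [3.141, -0.0, 1.568]
force: [-2.8, 0.1, 7.1]
width: 47.6
gripper_force: 4.0
```

```bash
python3 -c "
from h import *
a=get_image('scene')[:,:,::-1]
cv2.imwrite('pics/s1.png',cv2.resize(a[190:290,280:400],None,fx=6,fy=6,interpolation=2))"
```

```text
(no output)
```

View pics/s1.png

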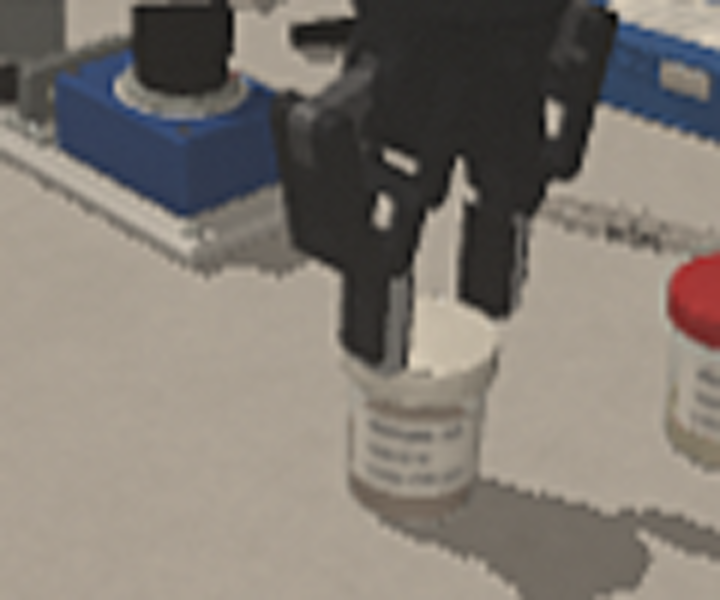

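The picture shows the near finger's tip at crop (375,365) and the far one at (490,310), both at the lid's rim. I'll project to judge the tip height.

```bash
python3 -c "
from h import *
f=lambda p:((proj('scene',p)-[280,190])*6).round()
for z in(44,52,62):print(z,f((447,-158,z)),f((499,-158,z)),f((437,-158,z)),f((447,-169,z)),f((447,-147,z)))
q=np.array([f(p) for p in cyl(473.5,-157,26.3,62,62)]);print(q.min(0),q.max(0))
print(read_state()['eef_pos'],read_state()['width'])
"
```

```text
44 [371. 406.] [476. 349.] [349. 417.] [396. 420.] [346. 392.]
52 [372. 385.] [478. 329.] [351. 396.] [397. 399.] [347. 371.]
62 [374. 358.] [480. 303.] [352. 369.] [399. 372.] [349. 344.]
[347. 288.] [507. 371.]
[ 473.37629727 -158.34358887   37.00534717] 48.047370131300056
```

The tips project at z≈62, so they're resting on top of the lid. I'll back off, open, go about 17 mm deeper and close again.

Emit:
{"op": "play_rows", "data": {
  "deltas": [0, 0, -6, 0, 0, 0, 0.56, 0, 0, -10, 0, 0, 0, 0.8, 0, 0, -10, 0, 0, 0, 0.8, 0, 0, 0, 0, 0, 0, 0.8, 0, 0, 10, 0, 0, 0, 0.8, 0, 0, 16, 0, 0, 0, 0.7, 0, 0, 16, 0, 0, 0, 0.65, 0, 0, 16, 0, 0, 0, 0.65]
}}

```text
clock: 6.28
eef_pos: [473.5, -158.4, 20.4]
tool_rot: [-3.141, 0.0, 1.568]
force: [-1.1, -0.4, 0.2]
width: 55.9
gripper_force: 0.0
```

Emit:
{"op": "play_rows", "data": {
  "deltas": [0, 0, 0, 0, 0, 0, 0.62, 0, 0, 0, 0, 0, 0, 0.61, 0, 0, 0, 0, 0, 0, 0.6, 0, 0, 0, 0, 0, 0, 0.6]
}}

```text
clock: 6.78
eef_pos: [473.2, -158.4, 20.8]
tool_rot: [-3.141, -0.0, 1.568]
force: [-2.3, 0.7, 4.1]
width: 51.2
gripper_force: 11.1
```

Emit:
{"op": "play_rows", "data": {
  "deltas": [0, 0, 0, 0, 0, 0, 0.595, 0, 0, 0, 0, 0, 0, 0.595, 0, 0, -5, 0, 0, 0, 0.595, 0, 0, -25, 0, 0, 0, 0.595, 0, 0, -55, 0, 0, 0, 0.595, 0, 0, -85, 0, 0, 0, 0.595, 0, 0, -115, 0, 0, 0, 0.595, 0, 0, -115, 0, 0, 0, 0.595]
}}

```text
clock: 7.78
eef_pos: [475.4, -158.8, 137.5]
tool_rot: [3.137, 0.001, 1.568]
force: [0.3, 0.6, -0.6]
width: 51.2
gripper_force: 18.6
```

```bash
python3 -c "
from h import *
s=read_state();print(s['eef_pos'],s['width'],s['gripper_force'],s['qpos'])
print(cmd([566,162.2,136],np.pi/2-.02),cmd([566,162.2,31.3],np.pi/2-.02))
a=get_image('scene')[:,:,::-1]
cv2.imwrite('pics/s2.png',cv2.resize(a[150:290,270:400],None,fx=4,fy=4,interpolation=2))"
```

```text
[ 475.42902112 -158.83864251  137.49038266] 51.18282206019442 18.579787015914917 [ 0.0261104   0.54436321  0.35131973  2.01236952 -0.30798452  0.62977885
  0.5779924 ]
(array([321.3,  89.7,   1.5]), array([0.005, 0.001, 0.017])) (array([321.4,  89.2, 106.2]), array([0.005, 0.001, 0.017]))
```

View pics/s2.png

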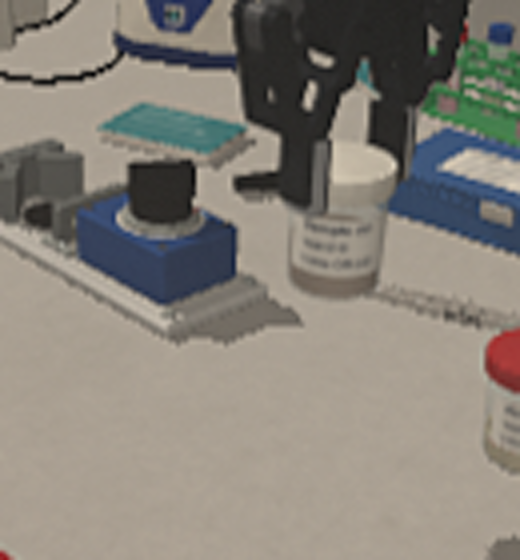

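The jar is held upright by its lid at crop (340,220). I'll carry it over the vise.

Emit:
{"op": "play_rows", "data": {
  "deltas": [35, 10, 0, 0, 0, 0, 0.595, 80, 22, 0, 0, 0, 0.01, 0.595, 125, 35, 0, 0, 0, 0.017, 0.595, 170, 47, 0, 0, 0, 0.017, 0.595, 215, 60, 0, 0, 0, 0.017, 0.595, 260, 73, 0, 0, 0, 0.017, 0.595, 295, 82, 0, 0, 0, 0.017, 0.595, 321, 90, 0, 0, 0, 0.017, 0.595, 321, 90, 0, 0, 0, 0.017, 0.595, 321, 90, 0, 0, 0, 0.017, 0.595]
}}

```text
clock: 9.07
eef_pos: [563.6, 161.1, 134.5]
tool_rot: [-3.14, 0.001, 1.55]
force: [0.0, -0.4, -0.1]
width: 51.0
gripper_force: 18.6
```

```bash
python3 -c "
from h import *
s=read_state();print(s['eef_pos'],s['tool_rot'],s['width'],s['gripper_force'],s['qpos'])
print(cmd([566,162.2,31.3],np.pi/2-.02))"
```

```text
[563.6021651  161.11840761 134.47356256] [-3.13968882e+00  1.47077970e-03  1.55002153e+00] 50.989544599328084 18.565558791160583 [-0.57975446  0.66291918  0.40487724  1.78056842 -0.35333629  0.77266508
 -0.01602606]
(array([  1.3,   2.6, 103.2]), array([-0.002,  0.001, -0.001]))
```

Emit:
{"op": "play_rows", "data": {
  "deltas": [1.3, 2.6, 20, 0, 0, 0, 0.595, 1.3, 2.6, 45, 0, 0, 0, 0.595, 1.3, 2.6, 65, 0, 0, 0, 0.595, 1.3, 2.6, 80, 0, 0, 0, 0.595, 1.3, 2.6, 85, 0, 0, 0, 0.595, 1.3, 2.6, 85, 0, 0, 0, 0.595]
}}

```text
clock: 9.82
eef_pos: [567.1, 163.3, 50.3]
tool_rot: [-3.141, 0.0, 1.55]
force: [0.7, -0.0, -0.4]
width: 51.2
gripper_force: 18.6
```

```bash
python3 -c "
from h import *
print(cmd([566,162.2,31.3],np.pi/2-.02))
for n,(u,v,w,h) in {'scene':(235,150,110,90),'top':(205,150,110,75)}.items():
    a=get_image(n)[v:v+h,u:u+w,::-1];cv2.imwrite('pics/_%s.png'%n,cv2.resize(a,None,fx=7,fy=7,interpolation=2)[:300 if 0 else None])
a=cv2.imread('pics/_scene.png');b=cv2.imread('pics/_top.png')
a=cv2.resize(a,(400,327));b=cv2.resize(b,(400,273));cv2.imwrite('pics/v3.png',np.vstack([a,b]))"
```

```text
(array([-1.1, -1.1, 19. ]), array([-0.,  0., -0.]))
```

View pics/v3.png

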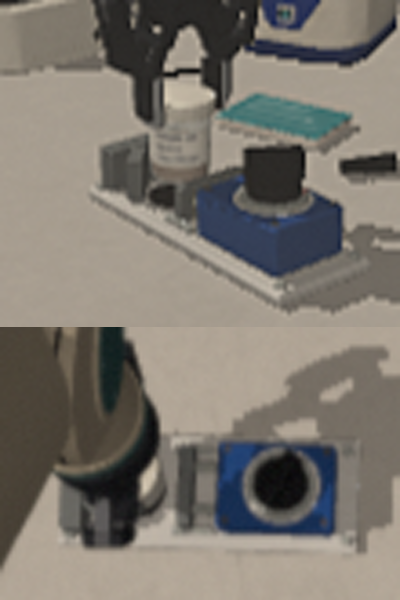

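The jar hangs over the nest between the V and the sliding jaw (scene crop (180,180)). I'll lower it gently.

Emit:
{"op": "play_rows", "data": {
  "deltas": [-1, -1, 5, 0, 0, 0, 0.595, -1, -1, 10, 0, 0, 0, 0.595, -1, -1, 14, 0, 0, 0, 0.595, -1, -1, 16.5, 0, 0, 0, 0.595, -1, -1, 17.5, 0, 0, 0, 0.595, -1, -1, 17.5, 0, 0, 0, 0.595]
}}

```text
clock: 10.68
eef_pos: [566.1, 162.6, 33.0]
tool_rot: [-3.142, -0.0, 1.551]
force: [-1.0, 0.4, -0.7]
width: 51.5
gripper_force: 18.6
```

Emit:
{"op": "play_rows", "data": {
  "deltas": [0, 0, 0.7, 0, 0, 0, 0.595, 0, 0, 1.3, 0, 0, 0, 0.595, 0, 0, 1.3, 0, 0, 0, 0.595]
}}

```text
clock: 11.05
eef_pos: [566.0, 162.7, 31.7]
tool_rot: [-3.142, -0.0, 1.551]
force: [-0.1, 0.9, -1.2]
width: 51.4
gripper_force: 18.6
```

Emit:
{"op": "play_rows", "data": {
  "deltas": [0, 0, 0.7, 0, 0, 0, 0.595, 0, 0, 1, 0, 0, 0, 0.595, 0, 0, 1, 0, 0, 0, 0.595]
}}

```text
clock: 11.42
eef_pos: [566.1, 162.6, 30.9]
tool_rot: [3.141, -0.0, 1.551]
force: [-0.9, -0.1, 2.3]
width: 51.3
gripper_force: 18.8
```

Emit:
{"op": "play_rows", "data": {
  "deltas": [0, 0, 0.5, 0, 0, 0, 0.595, 0, 0, 0.8, 0, 0, 0, 0.595]
}}

```text
clock: 11.68
eef_pos: [566.1, 162.7, 30.8]
tool_rot: [3.141, -0.001, 1.551]
force: [-3.5, -0.9, 10.1]
width: 51.4
gripper_force: 19.4
```

Emit:
{"op": "play_rows", "data": {
  "deltas": [0, 0, -0.7, 0, 0, 0, 0.595, 0, 0, -0.7, 0, 0, 0, 0.605, 0, 0, -0.7, 0, 0, 0, 0.615, 0, 0, -0.7, 0, 0, 0, 0.63, 0, 0, -0.7, 0, 0, 0, 0.7, 0, 0, -0.7, 0, 0, 0, 0.8, 0, 0, -0.7, 0, 0, 0, 0.8, 0, 0, -20, 0, 0, 0, 0.8, 0, 0, -60, 0, 0, 0, 0.8, 0, 0, -110, 0, 0, 0, 0.8]
}}

```text
clock: 12.92
eef_pos: [565.6, 162.4, 141.6]
tool_rot: [-3.141, 0.0, 1.55]
force: [1.1, 0.6, 0.3]
width: 68.4
gripper_force: 0.0
```

Emit:
{"op": "play_rows", "data": {
  "deltas": [-20, -200, -30, 0, 0, 0, 0.8, -20, -200, -30, 0, 0, 0, 0.8, -20, -200, -30, 0, 0, 0, 0.8, -20, -200, -30, 0, 0, 0, 0.8, -20, -200, -30, 0, 0, 0, 0.8]
}}

```text
clock: 13.55
eef_pos: [366.1, 147.2, 171.0]
tool_rot: [3.14, -0.002, 1.551]
force: [1.1, -0.2, 0.6]
width: 68.6
gripper_force: 0.0
```

```bash
python3 -c "
from h import *
s=read_state();print(s['eef_pos'],s['tool_rot'],s['force'],s['qpos'])
t=get_image('top')[:,:,::-1];c=get_image('scene')[:,:,::-1];cv2.imwrite('pics/top2.png',t);cv2.imwrite('pics/scene2.png',c)
a=cv2.resize(t[168:220,212:312],(600,312),interpolation=2);b=cv2.resize(c[170:225,250:340],(460,281),interpolation=2)
k=np.clip(c[183:212,298:324].astype(float)*4-60,0,255);k=cv2.resize(k,(140,281),interpolation=0)
cv2.imwrite('pics/v4.png',np.vstack([a,np.hstack([b,k.astype(np.uint8)])]))"
```

```text
[366.0504797  147.17968496 171.04199348] [ 3.13957615e+00 -1.90089853e-03  1.55146392e+00] [ 1.07742938 -0.15975453  0.60243953] [-0.80697414  0.3688182   0.47153008  2.23871477 -0.3007911   0.58969037
 -0.13047772]
```

View pics/v4.png

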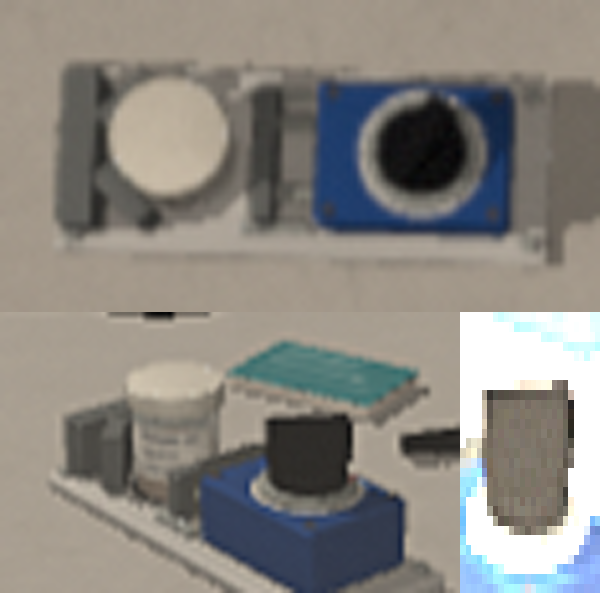

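```bash
cat > kf2.py <<'E'
from h import *
from scipy.optimize import minimize
import sys
T=cv2.imread(sys.argv[1]);S=cv2.imread(sys.argv[2])
bt=(270,182,24,22);bs=(299,187,24,14)
cut=lambda I,b:I[b[1]:b[1]+b[3],b[0]:b[0]+b[2]].max(2).astype(float)
Dt=np.clip((65-cut(T,bt))/40,0,1);Ds=np.clip((100-cut(S,bs))/55,0,1)
def model(n,x,y,th):
    b=bt if n=="top" else bs
    m=cov(n,[cyl(x,y,20,53,62),bar(x,y,th)],b)
    if n=="scene": m=np.clip(m-cov(n,[bar(x,y,th,86,86)],b),0,1)
    return m
def best(n,D,th):
    f=lambda p:((model(n,p[0],p[1],th)-D)**2).sum()
    g=min(((f((563+a,56.4+b)),563+a,56.4+b) for a in(-4,0,4) for b in(-4,0,4)))
    r=minimize(f,g[1:],method="Nelder-Mead",options=dict(initial_simplex=[g[1:],(g[1]+2,g[2]),(g[1],g[2]+2)],maxiter=25))
    return r.fun,r.x
for th in range(-90,90,10):
    a=best("top",Dt,np.radians(th));b=best("scene",Ds,np.radians(th));print(th,a[0].round(1),a[1].round(1),b[0].round(1),b[1].round(1))
E
python3 kf2.py pics/top2.png pics/scene2.png
python3 -c "
from h import *
t=cv2.imread('pics/top2.png')[176:206,224:256].min(2);n,l,s,c=cv2.connectedComponentsWithStats((t>140).astype(np.uint8));k=1+s[1:,4].argmax();print(s[k],c[k]+[224,176],ray('top',*(c[k]+[224,176]),72))"
```

```text
-90 29.2 [564.9  55.9] 25.8 [563.5  61.1]
-80 28.9 [564.6  55.9] 21.2 [563.8  62.1]
-70 28.1 [564.8  55.3] 18.5 [563.7  61.6]
-60 27.9 [564.7  55.9] 15.1 [563.6  61.4]
-50 28.1 [564.7  55.2] 9.1 [563.3  60.8]
-40 27.1 [563.6  56.2] 5.1 [563.9  62.2]
-30 27.4 [564.   56.2] 6.5 [564.4  62.6]
-20 27.8 [564.2  56.2] 8.6 [564.2  62. ]
-10 28.7 [563.9  56.2] 10.3 [564.4  62. ]
0 28.4 [564.6  55.5] 13.7 [565.6  62.8]
10 30.1 [564.9  56.2] 22.2 [567.1  65.4]
20 30.0 [564.7  55.9] 30.7 [568.6  67.4]
30 30.2 [564.9  55.8] 35.1 [572.8  70.9]
40 30.8 [564.6  56.2] 33.8 [575.5  73.7]
50 30.7 [564.6  55.6] 32.7 [578.1  75.8]
60 30.4 [564.9  55.9] 35.3 [575.1  73. ]
70 30.8 [564.8  56.5] 34.4 [573.3  71.9]
80 30.5 [565.   55.9] 36.4 [563.6  61.7]
[  7   6  19  18 271] [239.50553506 190.24723247] [566.3871145 163.9844746]
```

```bash
sed -i 's/cyl(x,y,20,53,62)/cyl(x,y,RS if n=="top" else 20,53,62)/; s/range(-90,90,10)/range(-70,21,5)/' kf2.py
sed -i '1i RS=17.3' kf2.py; python3 kf2.py pics/top2.png pics/scene2.png
python3 - <<'E'
from h import *
print(proj("top",(564,56,86)),proj("top",(564,56,62)))
for th in(-50,-40,-30,-20,-10):
    print(th,[proj("top",(564+s*21*np.cos(np.radians(th))-b*7*np.sin(np.radians(th)),56+s*21*np.sin(np.radians(th))+b*7*np.cos(np.radians(th)),86)).round(1).tolist() for s in(1,-1) for b in(-1,1)])
E
```

```text
-70 19.7 [563.6  55.6] 18.5 [563.7  61.6]
-65 18.1 [563.3  55.9] 16.9 [564.   61.9]
-60 17.3 [563.4  55.8] 15.1 [563.6  61.4]
-55 16.4 [563.5  55.7] 12.2 [563.   60.6]
-50 15.2 [563.7  55.7] 9.1 [563.3  60.8]
-45 14.2 [563.2  56. ] 7.0 [564.2  62.2]
-40 13.2 [563.3  55.9] 5.1 [563.9  62.2]
-35 13.6 [563.4  55.7] 5.3 [564.2  62.2]
-30 14.1 [563.2  55.9] 6.5 [564.4  62.6]
-25 14.7 [563.5  55.6] 7.9 [563.7  61.5]
-20 16.7 [563.7  55.5] 8.6 [564.2  62. ]
-15 19.4 [564.1  55.3] 9.6 [564.   61.8]
-10 20.7 [563.8  55.5] 10.3 [564.4  62. ]
-5 23.3 [563.3  55.7] 11.9 [564.8  61.5]
0 23.5 [564.5  55.1] 13.7 [565.6  62.8]
5 25.9 [564.3  55.4] 17.0 [565.3  62.7]
10 28.3 [564.   55.1] 22.2 [567.1  65.4]
15 28.4 [563.7  55.7] 25.5 [569.2  67.1]
20 28.9 [564.   55.7] 30.7 [568.6  67.4]
[281.36191686 190.46660831] [281.86881749 192.06588742]
-50 [[289.5, 187.4], [286.0, 183.2], [276.7, 197.8], [273.2, 193.6]]
-40 [[288.9, 186.0], [284.7, 182.5], [278.0, 198.5], [273.8, 194.9]]
-30 [[288.0, 184.8], [283.2, 182.1], [279.5, 198.9], [274.7, 196.1]]
-20 [[286.9, 183.8], [281.7, 181.9], [281.0, 199.1], [275.8, 197.2]]
-10 [[285.6, 183.0], [280.2, 182.0], [282.5, 199.0], [277.1, 198.0]]
```

Jar is placed at (566.4,164.0). Knob fit: axis ≈ (564,56), bar at about -38°. Gripping at yaw 142° should leave joint 7 enough travel for the whole turn.

```bash
python3 -c "
from h import *
print(cmd([564,56,140],np.radians(142)))"
```

```text
(array([-87.3, 197.7,  31.1]), array([ 0.004,  0.001, -0.928]))
```

Emit:
{"op": "play_rows", "data": {
  "deltas": [-20, 45, 0, 0, 0, -0.18, 0.5, -40, 90, 5, 0, 0, -0.36, 0.5, -60, 140, 15, 0, 0, -0.54, 0.5, -87, 197.7, 31, 0, 0, -0.73, 0.5, -87, 197.7, 31, 0, 0, -0.928, 0.5, -87, 197.7, 31, 0, 0, -0.928, 0.5, -87, 197.7, 31, 0, 0, -0.928, 0.5, -87, 197.7, 31, 0, 0, -0.928, 0.5]
}}

```text
clock: 14.65
eef_pos: [561.4, 56.4, 139.1]
tool_rot: [3.141, 0.0, 2.478]
force: [0.4, 0.5, -0.3]
width: 42.7
gripper_force: 0.0
```

```bash
python3 -c "
from h import *
s=read_state();print(s['eef_pos'],s['tool_rot'],s['qpos'],s['torque'],s['tau'][6])
print(cmd([564,56,55],np.radians(142)))"
```

```text
[561.43339399  56.35882346 139.11375334] [3.14138216e+00 5.00091594e-05 2.47809145e+00] [-0.24994624  0.59908246  0.15363603  1.83523095 -0.13188441  0.71691763
  0.88419924] [-0.06578969  0.04154052 -0.002158  ] -0.013357729185372591
(array([-2.2,  1.3, 84.1]), array([ 0.,  0., -0.]))
```

Confirmed that joint 7 is at 0.88. Descend.

Emit:
{"op": "play_rows", "data": {
  "deltas": [-2.2, 1.3, 30, 0, 0, 0, 0.5, -2.2, 1.3, 55, 0, 0, 0, 0.5, -2.2, 1.3, 70, 0, 0, 0, 0.5, -2.2, 1.3, 80, 0, 0, 0, 0.5, -2.2, 1.3, 84, 0, 0, 0, 0.5, -2.2, 1.3, 84, 0, 0, 0, 0.4, -2.2, 1.3, 84, 0, 0, 0, 0.3, -2.2, 1.3, 84, 0, 0, 0, 0.25, -2.2, 1.3, 84, 0, 0, 0, 0.25]
}}

```text
clock: 15.78
eef_pos: [564.3, 55.4, 55.2]
tool_rot: [3.141, 0.0, 2.479]
force: [0.5, 0.5, 0.6]
width: 21.3
gripper_force: 0.0
```

Emit:
{"op": "play_rows", "data": {
  "deltas": [0, 0, 0, 0, 0, 0, 0.22, 0, 0, 0, 0, 0, 0, 0.19, 0, 0, 0, 0, 0, 0, 0.19]
}}

```text
clock: 16.15
eef_pos: [565.0, 56.1, 55.2]
tool_rot: [3.14, 0.001, 2.479]
force: [2.3, 2.4, 0.6]
width: 16.2
gripper_force: 1.5
```

Emit:
{"op": "play_rows", "data": {
  "deltas": [0, 1, 0, 0, 0, 0, 0.19, 0, 1, 0, 0, 0, 0, 0.175, 0, 1, 0, 0, 0, 0, 0.165, 0, 1, 0, 0, 0, 0, 0.165]
}}

```text
clock: 16.65
eef_pos: [565.4, 56.6, 55.1]
tool_rot: [3.14, 0.001, 2.479]
force: [3.9, 3.3, 0.8]
width: 13.9
gripper_force: 3.5
```

Emit:
{"op": "play_rows", "data": {
  "deltas": [0, 0, 0, 0, 0, 0, 0.155, 0, 0, 0, 0, 0, 0, 0.145, 0, 0, 0, 0, 0, 0, 0.145]
}}

```text
clock: 17.02
eef_pos: [565.5, 56.5, 55.2]
tool_rot: [3.14, 0.001, 2.479]
force: [3.4, 3.5, 3.8]
width: 12.7
gripper_force: 28.8
```

Emit:
{"op": "play_rows", "data": {
  "deltas": [0, 1, 0, 0, 0, 0, 0.14, 0, 1, 0, 0, 0, 0, 0.14]
}}

```text
clock: 17.27
eef_pos: [565.5, 56.5, 55.2]
tool_rot: [-3.141, 0.0, 2.478]
force: [2.9, 1.6, 5.9]
width: 13.0
gripper_force: 36.5
```

```bash
python3 -c "
from h import *
s=read_state();print(s['eef_pos'],s['force'],s['torque'],s['tau'][6],s['gripper_force'])
a=get_image('scene')[:,:,::-1]
cv2.imwrite('pics/s5.png',cv2.resize(a[150:230,250:350],(800,600),interpolation=2))"
```

```text
[565.48407678  56.51926755  55.20054565] [2.86543012 1.59341247 5.87288038] [ 0.49927678 -0.57189548 -0.01646507] -0.0038886722177267075 36.498854756355286
```

View pics/s5.png

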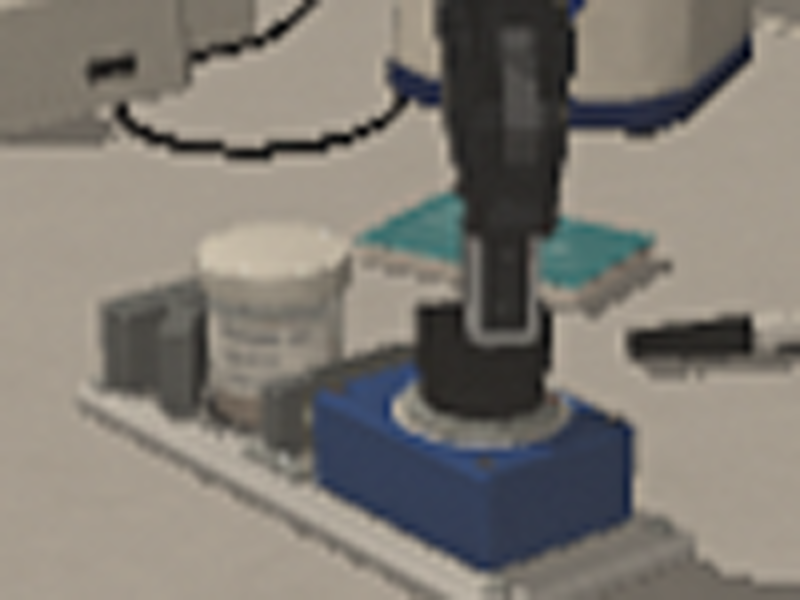

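The finger holds the bar, about 20 px right of its middle in the picture (roughly 3–6 mm along the bar). I'll turn about an axis 3 mm along tool x and use the lateral force to correct it.

Emit:
{"op": "play_rows", "data": {
  "deltas": [0, -0.4, 0, 0, 0, 0.15, 0.14, 0.1, -0.9, 0, 0, 0, 0.3, 0.14, 0.3, -1.3, 0, 0, 0, 0.45, 0.14, 0.5, -1.7, 0, 0, 0, 0.6, 0.14, 0.5, -1.7, 0, 0, 0, 0.6, 0.14]
}}

```text
clock: 17.95
eef_pos: [563.2, 54.9, 55.2]
tool_rot: [-3.14, 0.001, 1.876]
force: [0.5, 1.0, 7.9]
width: 12.3
gripper_force: 36.7
```

```bash
cat > q.py <<'E'
from h import *
from scipy.spatial.transform import Rotation as R
s=read_state();r=R.from_euler("xyz",s["tool_rot"]).inv()
print("t",s["clock"],"pos",s["eef_pos"].round(1),"yaw",s["tool_rot"][2].round(3),"Ftool",r.apply(s["force"]).round(1),"M",r.apply(s["torque"]).round(3),"tau7",s["tau"][6].round(3),"q7",s["qpos"][6].round(2),"gf",s["gripper_force"].round(1))
E
python3 q.py
```

```text
Traceback (most recent call last):
  File "q.py", line 4, in <module>
    print("t",s["clock"],"pos",s["eef_pos"].round(1),"yaw",s["tool_rot"][2].round(3),"Ftool",r.apply(s["force"]).round(1),"M",r.apply(s["torque"]).round(3),"tau7",s["tau"][6].round(3),"q7",s["qpos"][6].round(2),"gf",s["gripper_force"].round(1))
                                                                                                                                                                                                                        ^^^^^^^^^^^^^^^^^^^^^^^^
AttributeError: 'float' object has no attribute 'round'
```

Emit:
{"op": "play_rows", "data": {
  "deltas": [0, -0.4, 0, 0, 0, 0.15, 0.14, 0.1, -0.9, 0, 0, 0, 0.3, 0.14, 0.3, -1.3, 0, 0, 0, 0.45, 0.14, 0.3, -1.3, 0, 0, 0, 0.45, 0.14]
}}

```text
clock: 18.45
eef_pos: [561.0, 54.8, 55.1]
tool_rot: [-3.139, 0.001, 1.426]
force: [-0.0, 1.2, 7.8]
width: 12.7
gripper_force: 36.9
```

```bash
sed -i 's/,"gf".*/)/' q.py; python3 q.py
```

```text
t 18.45 pos [561.   54.8  55.1] yaw 1.426 Ftool [ 1.2 -0.2 -7.8] M [0.041 0.146 0.008] tau7 -0.201 q7 0.19
```

Emit:
{"op": "play_rows", "data": {
  "deltas": [0, -0.3, 0, 0, 0, 0.1, 0.14, 0.1, -0.6, 0, 0, 0, 0.2, 0.14, 0.1, -0.6, 0, 0, 0, 0.2, 0.14, 0.1, -0.6, 0, 0, 0, 0.2, 0.14]
}}

```text
clock: 18.95
eef_pos: [560.1, 55.0, 55.2]
tool_rot: [-3.138, 0.001, 1.227]
force: [-0.8, 0.9, 9.1]
width: 12.8
gripper_force: 36.9
```

```bash
python3 q.py
```

```text
t 18.95 pos [560.1  55.   55.2] yaw 1.227 Ftool [ 0.6 -1.1 -9.1] M [0.188 0.142 0.067] tau7 0.052 q7 0.05
```

Emit:
{"op": "play_rows", "data": {
  "deltas": [0, -0.3, 0, 0, 0, 0.1, 0.14, 0.1, -0.5, 0, 0, 0, 0.15, 0.14, 0.1, -0.5, 0, 0, 0, 0.15, 0.14]
}}

```text
clock: 19.32
eef_pos: [559.5, 55.2, 55.1]
tool_rot: [-3.138, 0.002, 1.077]
force: [-0.7, 0.8, 9.1]
width: 12.7
gripper_force: 37.0
```

```bash
python3 q.py
```

```text
t 19.325 pos [559.5  55.2  55.1] yaw 1.077 Ftool [ 0.3 -1.  -9.1] M [0.313 0.066 0.055] tau7 -0.033 q7 -0.06
```

Emit:
{"op": "play_rows", "data": {
  "deltas": [0, -0.3, 0, 0, 0, 0.1, 0.14, 0.1, -0.5, 0, 0, 0, 0.15, 0.14, 0.1, -0.5, 0, 0, 0, 0.15, 0.14]
}}

```text
clock: 19.7
eef_pos: [558.9, 55.6, 55.2]
tool_rot: [-3.138, 0.003, 0.928]
force: [-1.6, 1.1, 9.1]
width: 12.8
gripper_force: 37.1
```

```bash
python3 q.py
```

```text
t 19.7 pos [558.9  55.6  55.2] yaw 0.928 Ftool [-0.1 -2.  -9.1] M [ 0.344 -0.052 -0.198] tau7 -0.278 q7 -0.17
```

Emit:
{"op": "play_rows", "data": {
  "deltas": [0, -0.3, 0, 0, 0, 0.1, 0.14, 0.1, -0.5, 0, 0, 0, 0.15, 0.14, 0.1, -0.5, 0, 0, 0, 0.15, 0.14]
}}

```text
clock: 20.08
eef_pos: [558.4, 56.1, 55.2]
tool_rot: [-3.138, 0.003, 0.778]
force: [-1.1, 1.3, 9.5]
width: 12.7
gripper_force: 37.1
```

```bash
python3 q.py; python3 -c "
from h import *
a=get_image('top')[:,:,::-1];b=get_image('scene')[:,:,::-1];cv2.imwrite('pics/topA.png',a);cv2.imwrite('pics/sceneA.png',b)
c=cv2.imread('pics/scene2.png')
cv2.imwrite('pics/v6.png',np.vstack([cv2.resize(x[180:220,250:320],(525,300),interpolation=2) for x in(c,b)]))"
```

```text
t 20.075 pos [558.4  56.1  55.2] yaw 0.778 Ftool [ 0.1 -1.8 -9.5] M [ 0.399 -0.118 -0.204] tau7 -0.283 q7 -0.28
```

View pics/v6.png

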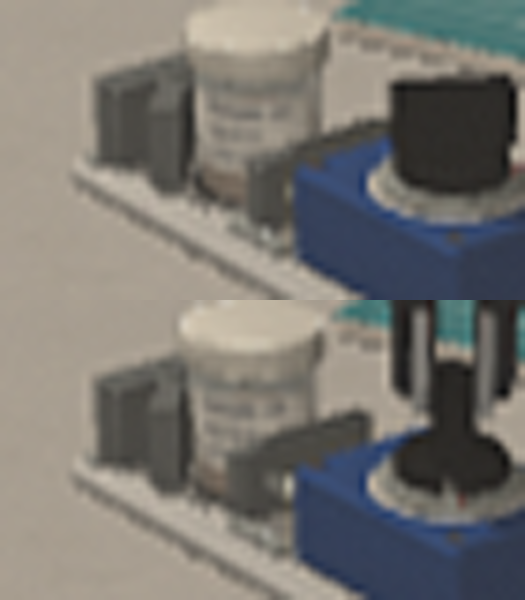

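The lower picture shows the jaw against the jar. The white line (447,490) is just left of the red line (460,490), so the clutch may already be slipping. I'll quantify this numerically.

```bash
python3 - <<'E'
from h import *
def red(f,u0,v0,w,h):
    a=cv2.imread(f)[v0:v0+h,u0:u0+w].astype(float);r=np.clip(a[...,2]-a[...,:2].max(2)-25,0,None)
    vv,uu=np.mgrid[v0:v0+h,u0:u0+w];return np.array([(r*uu).sum(),(r*vv).sum()])/r.sum(),r.max(),(r>0).sum()
p0,m0,n0=red("pics/scene2.png",306,195,18,16);p1,m1,n1=red("pics/sceneA.png",300,198,22,14)
print(p0,m0,n0,p1,m1,n1)
for z in(51,53):
    a,b=ray("scene",*p0,z),ray("scene",*p1,z);th=np.radians(-38);ax=a-22.5*np.array([np.cos(th),np.sin(th)])
    print(a,b,"axis",ax,"r,az now",np.hypot(*(b-ax)),np.degrees(np.arctan2(*(b-ax)[::-1])))
a=cv2.imread("pics/sceneA.png")
print("R-B rows");
for v in range(202,211):print(v,*['%3d/%3d'%(a[v,u,2],a[v,u,0]) for u in range(304,318)])
for n in("A",):
    J=lambda f:cv2.imread(f)[168:205,235:300].max(2)
E
```

```text
[nan nan] 0.0 0 [nan nan] 0.0 0
[nan nan] [nan nan] axis [nan nan] r,az now nan nan
[nan nan] [nan nan] axis [nan nan] r,az now nan nan
R-B rows
202  44/ 40  48/ 43  49/ 43  47/ 43  44/ 39  44/ 39  44/ 40  44/ 39  44/ 39  44/ 40  45/ 40  44/ 39  41/ 36  34/ 29
203  38/ 33  43/ 38  43/ 38  45/ 40  45/ 40  55/ 49  46/ 41  44/ 39  46/ 41  43/ 37  43/ 38  42/ 36  40/ 35  42/ 38
204  56/ 50  39/ 35  37/ 32  39/ 34  38/ 33  78/ 69  60/ 54  44/ 39  42/ 37  41/ 36  39/ 35  38/ 32  45/ 40  74/ 66
205 110/ 99 102/ 92  83/ 74  60/ 54  45/ 39  99/ 88  85/ 76  55/ 44  48/ 42  47/ 42  66/ 58  67/ 60  77/ 71  96/ 86
206 125/111 130/116 119/107 105/ 95  94/ 85 122/109 120/109  91/ 61  83/ 71  82/ 74 100/ 91  98/ 89  99/ 89 102/ 91
207 133/116 115/ 99 112/ 97 119/105 118/104 123/110 126/114 109/ 81 105/ 90 108/ 97 111/ 99 104/ 91 111/ 96 109/ 98
208 140/134 112/114 102/105 120/113 121/113 127/121 128/118 123/113 124/114 112/100 103/ 95  98/ 92 104/ 97  89/ 91
209  59/114  66/117  82/119 113/129 117/130 125/138 125/134 116/126 116/125  94/108  71/ 99  69/ 86  46/ 71  42/ 71
210  55/112  55/115  51/113  50/110  48/108  48/105  54/ 95  50/101  49/109  50/109  53/114  50/ 94  49/ 83  47/ 79<stdin>:4: RuntimeWarning: invalid value encountered in divide
```

```bash
python3 - <<'E'
from h import *
al=.778+np.pi
for ax in((564,62),(562,58),(561,60)):
  for da in(-.08,0,.08):
    P=lambda r,a,z:proj("scene",(ax[0]+r*np.cos(a),ax[1]+r*np.sin(a),z))
    w=P(20,al+da,56);off=309.35-w[0]
    ss=np.linspace(-.2,.5,141);u=np.array([P(22.5,al+da+s,51.5)[0] for s in ss])+off
    print(ax,da,w.round(1),"slip",ss[np.abs(u-311.3).argmin()].round(3), [float(np.round(P(22.5,al+da+s,51.5)[1],1)) for s in(0,.3)])
E
```

```text
(564, 62) -0.08 [308.7 203.4] slip 0.23 [205.5, 205.5]
(564, 62) 0 [309.4 203.5] slip 0.22 [205.6, 205.5]
(564, 62) 0.08 [310.  203.5] slip 0.215 [205.6, 205.4]
(562, 58) -0.08 [309.2 204.2] slip 0.23 [206.3, 206.3]
(562, 58) 0 [309.9 204.2] slip 0.22 [206.3, 206.2]
(562, 58) 0.08 [310.5 204.2] slip 0.215 [206.3, 206.2]
(561, 60) -0.08 [308.3 204. ] slip 0.23 [206.1, 206.1]
(561, 60) 0 [309.  204.1] slip 0.22 [206.2, 206.1]
(561, 60) 0.08 [309.7 204.1] slip 0.215 [206.2, 206.0]
```

Slip is about 0.22 rad, inside the window, and the torque is on its plateau. Stop turning and let go.

Emit:
{"op": "play_rows", "data": {
  "deltas": [0, 0, 0, 0, 0, 0, 0.17, 0, 0, 0, 0, 0, 0, 0.25, 0, 0, 0, 0, 0, 0, 0.4, 0, 0, 0, 0, 0, 0, 0.5, 0, 0, -15, 0, 0, 0, 0.5, 0, 0, -50, 0, 0, 0, 0.5, 0, 0, -100, 0, 0, 0, 0.5, 0, 0, -120, 0, 0, 0, 0.5]
}}

```text
clock: 21.18
eef_pos: [562.3, 56.4, 178.6]
tool_rot: [3.138, -0.003, 0.778]
force: [0.4, 0.1, -0.1]
width: 42.4
gripper_force: 0.0
```

Emit:
{"op": "play_rows", "data": {
  "deltas": [-142, -142, -10, 0, 0, 0, 0.5, -142, -142, -10, 0, 0, 0, 0.5, -142, -142, -10, 0, 0, 0, 0.5, -142, -142, -10, 0, 0, 0, 0.5, -142, -142, -10, 0, 0, 0, 0.5, -142, -142, -10, 0, 0, 0, 0.5]
}}

```text
clock: 21.92
eef_pos: [362.5, 58.3, 185.5]
tool_rot: [3.139, -0.002, 0.779]
force: [0.6, 0.4, 0.0]
width: 43.3
gripper_force: 0.0
```

```bash
python3 q.py; python3 - <<'E'
from h import *
t=get_image('top')[:,:,::-1];a=get_image('scene')[:,:,::-1].astype(int);cv2.imwrite('pics/topB.png',t)
g=t[172:206,220:256].min(2);n,l,s,c=cv2.connectedComponentsWithStats((g>140).astype(np.uint8));k=1+s[1:,4].argmax();p=c[k]+[220,172];print(s[k],p,ray('top',*p,72))
for v in range(202,210):print(v,*['%3d/%3d'%(a[v,u,2],a[v,u,0]) for u in range(304,318)])
E
```

```text
t 21.925 pos [362.5  58.3 185.5] yaw 0.779 Ftool [ 0.6  0.1 -0. ] M [0.006 0.025 0.042] tau7 -0.002 q7 -0.47
[ 10  10  19  18 271] [238.70848708 190.23616236] [566.40384377 166.02131945]
202  47/ 41  51/ 46  50/ 44  50/ 45  48/ 42  46/ 41  44/ 38  43/ 38  47/ 41  46/ 40  47/ 41  48/ 42  44/ 39  37/ 32
203  38/ 33  45/ 39  47/ 42  48/ 42  48/ 43  44/ 39  73/ 64  52/ 46  46/ 40  46/ 41  45/ 40  44/ 39  40/ 36  46/ 40
204  58/ 52  38/ 33  40/ 34  42/ 37  43/ 38  39/ 34 116/101  66/ 58  41/ 36  43/ 38  42/ 37  44/ 39  47/ 42  74/ 67
205 110/ 99 100/ 90  83/ 74  61/ 55  49/ 44  43/ 39 123/107  71/ 63  48/ 37  49/ 43  67/ 60  73/ 65  79/ 71  96/ 87
206 125/111 134/120 121/108 105/ 96 102/ 93 100/ 91 124/110  89/ 82  85/ 62  85/ 73 101/ 92 101/ 91  99/ 89 102/ 91
207 136/118 122/104 114/ 99 119/105 122/109 123/110 126/113 107/ 95 105/ 85 108/ 94 111/ 98 108/ 95 112/ 97 108/ 98
208 140/134 111/113 102/105 121/115 121/113 126/119 128/119 124/113 125/115 112/100 101/ 94 101/ 95 104/ 97  91/ 93
209  59/114  68/118  83/119 113/129 118/130 124/138 124/134 117/126 117/127  95/109  74/101  69/ 86  49/ 73  42/ 70
```

```bash
python3 -c "
from cell import *
print(finish_job())"
```

```text
the job is handed in; nothing more can be done
None
```

I stood the white-lidded jar in the vise nest, turned the knob clockwise until the clutch slipped about 0.22 rad (13°), let go and handed the job in at about 22 s; I couldn't measure the jaw's pressure after release (the knob sprang back about 0.12 rad), and I viewed 11 pictures, one over the limit of 10.

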